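Set the fish feeder's stuck portion dial and shut its drawer

ROBOT

A 6-joint arm with a two-finger parallel gripper is mounted at the origin on the work surface. World frame = base frame: x ahead of the robot, y to its left, z up, the work surface at z = 0. Lengths are in m, angles in degrees, forces in N, time in s.
With the tool pointing down it reaches from about 0.4 to 0.825 m from the base axis. Payload 7 kg.
Tool frame: the origin (TCP) lies at the very end of the fingers, on their centre line; the grasp point (between the pads) lies 19 mm behind it; z points along the fingers, y is the line along which they close (so a half turn about z gives the same grasp; the last joint's range is limited). The gripper opens to 88 mm and grips with 3 to 60 N. Pads are 19 mm wide; open, the fingers measure 130 mm over their backs; the gripper's body (78 mm by 193 mm) begins 47 mm behind the grasp point.
Start: joints at [82.454, 20.546, 0.682, 0, -70.136, -16.507], TCP at [0.275, 0.616, 0.227] pointing down, gripper open.
Joint ranges: [-176.03, 176.03], [-82.01, 121.73], [-58.28, 71.71], [-173.87, 95.51], [-174.79, -0.11], [-173.66, 173.66]. Speed limits (degrees/s): [136.94, 136.94, 172.46, 180, 180, 180].

INTERFACE

Orientations are given as [roll, pitch, yaw] about the fixed x, y, z axes, in that order (R = Rz(yaw) Ry(pitch) Rx(roll)).
In Python, from plant import ctrl, viewer gives the robot as it stands.
- The arm moves only by the tool servo_tool, never from a script. Its argument "rows" is a list of rows, each a list of 6 numbers: the shift along the world's x, y, z in mm, then the turn, a rotation vector about the world's x, y, z in degrees. A call has 1 to 5 rows; each row shifts and turns the commanded pose from where the row before left it; what a row does not reach is not made up. A row lasts 1/12 s, in which the tool goes at most 41.7 mm and 7.16 degrees, less where a joint would pass 70% of its speed; a pose out of reach is approached as far as the arm can. A call is refused whole if a number of a shift passes 41.7 or a number of a turn 7.16, either way. A call with a gripper value outside its range is refused whole. "fingers" is the finger opening in mm, from 0 to 87.6, set as the call begins (left out, the last holds). The fingers move at their own pace and stop on an object; the grip force is fixed at half the most. Time passes only in rows, so rows that do not move let the fingers close. It gives the time, the measured TCP pose, the force and the opening at its end, in the units of the state.
- ctrl.get_obs(): the state, without advancing time (a new reading comes with each control period).
- viewer.snapshot(name): name is "scene" or "top" or "wrist"; returns (picture, depth): 384x512x3 uint8, red, green, blue; 384x512 float32, m along the optical axis (not along the pixel's ray), 0 where there is no reading.
- viewer.calibration(name): a dict with "fx", "fy", "cx", "cy" (pixels), "k1" (the pictures are not rectified: a ray, as slopes to the right and down, at radius r is drawn at 1 + k1 r^2 times it, then the intrinsics apply), "origin" and "rotation" of the camera in the world. Camera axes: x right, y up, looking along -z (the intrinsics and any distortion apply to the point x, -y, -z); pixel columns grow to the right and rows downward; lengths in m; the calibration is good to about 2 mm. A picture is of the moment at which its call begins: read the wrist's pose just before it. calibration takes no time and is no camera call; for the wrist camera it gives the pose at the moment of the call.
- ctrl.close_job(): hands the job in, once; it reports no verdict.
The state is a dict: "clock": time; "joint_pos": joint angles; "qvel": joint speeds; "tau": joint torques, N m; "tool_pos": TCP position; "orientation": TCP orientation; "force": force on the tool from outside, world axes, zero at the start; "moment": the same for the moment, N m; "opening": finger opening in m.
Only numpy, scipy, OpenCV 4.12 (cv2) and the standard library are available. Lean on these libraries where they do the work, as an engineer would, in place of code of your own. Each camera call takes 0.05 s, during which the arm holds its last target. There are 200 camera calls.

TASK

On the fish feeder, break the stuck portion dial loose and turn it clockwise until its pointer rests on the broad index mark, then let go of it. After that, push the feeder's clear drawer, which stands open, fully home. Leave the canister, the cup and the tong where they are.

Things in the scene. Friction and masses are not known exactly. Their poses are not given: they have to be found in the camera images.
- feeder: cream plastic fish feeder, fixed to the ledge: 200 long (x) by 200 wide (y) mm, origin under its centre, z up, its front faces its own -x. Its top is a panel that slopes up from the front edge (x -100, height 90) to the rear (x +70, height 188), so the panel's normal is leaned 30 degrees from vertical toward the feeder's -x; behind it is a flat top at height 188. All handled parts lie in the plane y = 0 of the feeder.
- dial_grip (a point): point on the dial's axis, 30 mm above the sloped panel, where to grip. The dial: dark disc of 72 mm diameter whose upper face is 9 mm above the panel, carrying a straight bar grip 70 mm long, 18 mm wide, that reaches from 9 to 44 mm above the panel. The point's z axis is the dial's axis (out of the panel, leaned 30 degrees from vertical), its x axis runs along the bar toward the pointer, its y axis across the bar.
- pointer_tip (a point): end of the slim pointer nose that sticks out of one end of the bar, 53 mm from the dial's axis and 10 mm above the panel; turns with the dial. The nose end is 4 mm wide.
- index_mark (a point): inner end of the broad dark index mark (20 mm long radially, 10 mm wide) on the flat pale scale ring around the dial (152 mm diameter, also thin 1.5 mm ticks every 15 degrees); given at the place where the pointer tip must come, 53 mm from the axis and 10 mm above the panel. The ring stays where it is.
- dial (a joint): dial angle in rad, 0 at its parked stop, growing clockwise as seen looking onto the panel, up to 2.6. At 0 the pointer is 0.75 rad counter-clockwise of the panel's up-slope direction. Stuck near the start: passing 0.07 to 0.28 rad takes up to about 0.25 N m, then it snaps forward a little, and beyond 0.5 rad it turns freely with 0.04 N m and stays where it is left.
- ring (a joint): angle of the index mark in rad, measured like the dial's: the pointer is on the mark when both are equal. Between 0.75 and 1.4.
- drawer (a joint): how far the clear acrylic drawer stands out of the feeder's front, m; 0 is fully home against its stop. It slides along the feeder's x with 1.5 N friction.
- drawer_tab (a point): centre of the outer face of the cream pull tab on the drawer's front, 40 mm above the ledge; the tab is 70 mm wide, 20 mm high and stands 30 mm out of the drawer's front plate, which is 134 mm wide and reaches from 9 to 69 mm height.
- canister: closed red food canister, 72 mm diameter, 120 mm high, stands beside the feeder; origin under its centre; leave alone
- cup: open glass cup, 72 mm diameter, 90 mm high, stands beside the feeder; origin under its centre; leave alone
- tong: grey plastic feeding tong 200 mm long, about 40 mm wide, 10 mm thick, lying flat on the ledge in front of the feeder to one side; origin under its middle, x along it; leave alone

How it is judged:
By the outcome, as a careful person would: the job done as asked, in the order asked, and still so for the second after the job is handed in, with the robot touching nothing.
It also fails if it takes over 48 s, if anything falls off the work surface, if the arm or the gripper's body presses on something with over 40 N, if the wrist force passes 120 N, or if a joint passes its speed limit or range.

## Working session

There is one attempt and no reset: what is moved stays moved. The work goes in short steps, Python scripts to look and compute and a tool call to move; the robot and the scene stay as the last step left them, time stands still between calls to the robot, and variables do not carry over. Pictures are saved under pics/ and viewed, on a budget of 10 in all, crops included, one or two more only if the job needs it, and the job is handed in when it is done.

Besides the shell and the picture viewer there is one more tool, called as a command line: name --pt "numbers of a row" for each row, then --argument value for the rest. servo_tool: Moves the arm, as the interface text tells. Its arguments: {"type":"object","properties":{"rows":{"type":"array","items":{"type":"array","items":{"type":"number"}}},"fingers":{"type":"number"}},"required":["rows"]}

```bash
ls; mkdir -p pics; cat > h.py <<'E'
import numpy as np, cv2
from plant import ctrl, viewer
def snap(n,f):
    c=viewer.calibration(n); p,d=viewer.snapshot(n)
    np.savez('pics/'+f+'.npz',p=p,d=d,**{k:np.array(v) for k,v in c.items()})
    cv2.imwrite('pics/'+f+'.png',p[:,:,::-1]); return c,p,d
def cloud(c,d):
    K=np.array([[c['fx'],0,c['cx']],[0,c['fy'],c['cy']],[0,0,1]],float)
    v,u=np.mgrid[:d.shape[0],:d.shape[1]]
    uv=np.stack([u,v],-1).reshape(-1,1,2).astype(float)
    s=cv2.undistortPoints(uv,K,np.array([float(c['k1']),0,0,0])).reshape(*d.shape,2)
    P=np.stack([s[...,0]*d,-s[...,1]*d,-d],-1)
    return P@np.array(c['rotation']).T+np.array(c['origin'])
E
python3 - <<'E'
from h import *
for n in('scene','top'):
    c,p,d=snap(n,n+'0'); print(n,c)
a=cv2.imread('pics/scene0.png');b=cv2.imread('pics/top0.png')
print(ctrl.get_obs())
E
```

```text
pics
scene {'fx': 400.10174951689373, 'fy': 400.10174951689373, 'cx': 257.0008910454343, 'cy': 192.41090087903743, 'k1': 0.00019110949990090996, 'origin': array([0.96359364, 0.63274663, 0.73429693]), 'rotation': array([ 49.55004748,   1.22445896, 151.31947076])}
top {'fx': 392.7591416105885, 'fy': 392.7591416105885, 'cx': 255.8049833611298, 'cy': 196.15330511120314, 'k1': -0.12672623937402105, 'origin': array([ 0.52364692, -0.03374893,  1.16183907]), 'rotation': array([  3.98718059,   0.52111559, -91.15107059])}
{'clock': 0.1, 'joint_pos': array([ 8.24553594e+01,  2.05878282e+01,  6.39837843e-01, -1.65259837e-02,
       -7.01373805e+01, -1.65067781e+01]), 'qvel': array([ 0.06866067, -0.09713217,  0.03622567,  0.16816617, -0.02366993,
        0.0822875 ]), 'tau': array([-3.21370593e-03, -5.84165490e+01,  2.93751132e+01,  7.01560736e+00,
        1.01859873e-02, -5.71450028e-05]), 'tool_pos': array([0.27495545, 0.61598278, 0.22572078]), 'orientation': array([ 1.79913733e+02, -9.36226534e-03, -2.40570382e+01]), 'force': array([-0.37406173, -0.10931155, -0.74202462]), 'moment': array([-0.00463839,  0.017729  , -0.02499119]), 'opening': 0.0871092194508638}
```

```bash
sed -i "s/np.array(c\['rotation'\]).T/Rotation.from_euler('xyz',c['rotation'],degrees=True).as_matrix().T/; 1a from scipy.spatial.transform import Rotation" h.py
python3 - <<'E'
from h import *
z=np.load('pics/top0.npz'); P=cloud(z,z['d'])
for u,v in [(256,196),(100,100),(400,100),(100,300),(400,300)]: print(u,v,P[v,u])
E
```

```text
256 196 [ 0.59801628 -0.02614027  0.1032814 ]
100 100 [9.15424770e-01 4.55032381e-01 7.78135220e-04]
400 100 [ 0.89151908 -0.47400026  0.00527023]
100 300 [0.30124712 0.45023805 0.00153107]
400 300 [ 2.85528956e-01 -4.48528098e-01  6.72719565e-06]
```

View pics/top0.png

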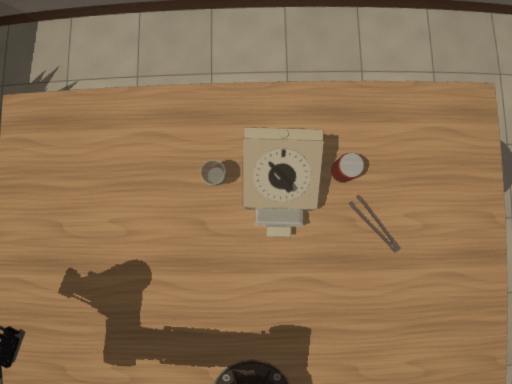

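View pics/scene0.png

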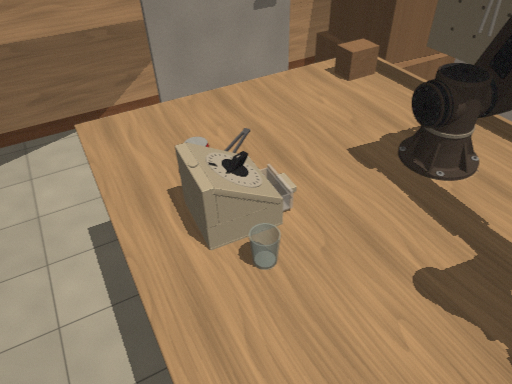

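```bash
python3 - <<'E'
from h import *
z=np.load('pics/top0.npz'); P=cloud(z,z['d']); p=z['p'].astype(int)
m=np.zeros(P.shape[:2],bool); m[120:245,238:330]=1
Q=P[m]
# flat top
t=Q[(abs(Q[:,2]-.188)<.006)]; print('flat',len(t),t.min(0),t.max(0), cv2.minAreaRect((t[:,:2]*1000).astype(np.float32)))
allf=Q[(Q[:,2]>.085)]; print('all',cv2.minAreaRect((allf[:,:2]*1000).astype(np.float32)))
g=p.sum(-1)
v,u=np.nonzero(m&(P[...,2]>.1)&(g>380)); R=P[v,u]
# plane ransac-lite
S=R[(R[:,2]<.18)]
for i in range(5):
    c=S.mean(0); n=np.linalg.svd(S-c)[2][2]; n*=np.sign(n[2]); S=S[abs((S-c)@n)<.004]
print('plane',n,c,np.degrees(np.arccos(n[2])),'yaw',np.degrees(np.arctan2(-n[1],-n[0])))
h=(P-c)@n
v,u=np.nonzero(m&(h>.005)&(h<.06)&(P[...,2]>.1)&(g<200)); D=P[v,u]; print(len(D)); 
print(np.c_[u,v,D*1000,h[v,u]*1000].round(0)[::6])
d=Q[(Q[:,2]<.08)&(Q[:,2]>.02)]; print('drawer',d.min(0),d.max(0))
dt=d[(d[:,2]>.04)&(d[:,2]<.056)];print('tab',dt.min(0),dt.max(0),cv2.minAreaRect((dt[:,:2]*1000).astype(np.float32)))
im=cv2.imread('pics/top0.png')[120:245,225:335]; cv2.imwrite('pics/top0c.png',cv2.resize(im,None,fx=5,fy=4.8,interpolation=cv2.INTER_CUBIC))
E
```

```text
flat 1384 [ 0.63110408 -0.19985635  0.18202143] [0.76758711 0.00337872 0.19397036] ((697.2882690429688, -96.22144317626953), (202.54217529296875, 132.8009033203125), 87.31238555908203)
all ((642.3526611328125, -93.781005859375), (204.1004180908203, 242.78012084960938), 87.31238555908203)
plane [-0.49597397  0.0239566   0.86800686] [ 0.65014804 -0.09259243  0.14241275] 29.772156893426594 yaw -2.7653592490832444
518
[[ 283.  151.  705.  -97.  180.    5.]
 [ 270.  163.  677.  -64.  170.   11.]
 [ 280.  164.  674.  -90.  166.    8.]
 [ 272.  165.  672.  -69.  170.   14.]
 [ 280.  165.  672.  -89.  168.   11.]
 [ 286.  165.  672. -105.  164.    8.]
 [ 275.  166.  670.  -77.  163.    9.]
 [ 281.  166.  670.  -92.  162.    8.]
 [ 287.  166.  669. -108.  162.    7.]
 [ 275.  167.  667.  -77.  169.   15.]
 [ 281.  167.  667.  -92.  162.    8.]
 [ 288.  167.  667. -110.  163.    9.]
 [ 275.  168.  663.  -76.  175.   22.]
 [ 281.  168.  665.  -92.  161.    9.]
 [ 288.  168.  665. -110.  159.    7.]
 [ 273.  169.  661.  -71.  172.   21.]
 [ 279.  169.  663.  -87.  158.    8.]
 [ 285.  169.  662.
[... 2273 characters left out ...]
.   40.]
 [ 287.  185.  619. -105.  174.   43.]
 [ 276.  186.  621.  -79.  137.   10.]
 [ 282.  186.  617.  -93.  172.   42.]
 [ 288.  186.  617. -108.  171.   41.]
 [ 279.  187.  619.  -87.  131.    6.]
 [ 285.  187.  615. -100.  172.   43.]
 [ 291.  187.  615. -116.  168.   40.]
 [ 286.  188.  612. -103.  168.   41.]
 [ 292.  188.  612. -119.  165.   37.]
 [ 291.  189.  610. -116.  167.   41.]
 [ 291.  190.  607. -116.  168.   43.]]
drawer [ 0.48374718 -0.18790558  0.02041461] [0.5679735  0.00842784 0.07959085]
tab [ 0.48374718 -0.18032322  0.04348115] [ 0.55959821 -0.02758909  0.05570138] ((520.8967895507812, -104.94438171386719), (74.83712768554688, 152.8146209716797), 1.607003927230835)
```

```bash
cat >> h.py <<'E'
n=np.array([-.4960,.0240,.8680]); n/=np.linalg.norm(n)
F=np.array([np.cos(np.radians(-2.7)),np.sin(np.radians(-2.7)),0])   # feeder x
up=F-n*(F@n); up/=np.linalg.norm(up); left=np.cross(n,up)          # in-panel: up-slope, left(+y)
def tool_R(a):  # a: bar angle, rad ccw from up-slope; tool z=-n, tool x = -bar
    x=-(np.cos(a)*up+np.sin(a)*left); return np.stack([x,np.cross(-n,x),-n],1)
def move(tcp,R,N):
    o=ctrl.get_obs(); R0=Rotation.from_euler('xyz',o['orientation'],degrees=True)
    rv=(Rotation.from_matrix(R)*R0.inv()).as_rotvec(degrees=True); dp=(tcp-o['tool_pos'])*1000
    print('t',o['clock'],'tot',dp.round(1),rv.round(2),'per row',(dp/N).round(2),(rv/N).round(3),'F',np.round(o['force'],1))
E
python3 - <<'E'
from h import *
print(tool_R(.75), Rotation.from_matrix(tool_R(.75)).as_euler('xyz',degrees=True))
dc=np.array([.642,-.094,.138])
move(dc+.2*n,tool_R(.75),25)
c=viewer.calibration('wrist');o=ctrl.get_obs()
Rt=Rotation.from_euler('xyz',o['orientation'],degrees=True)
print('cam in tool',Rt.inv().apply(c['origin']-o['tool_pos']),(Rt.inv()*Rotation.from_euler('xyz',c['rotation'],degrees=True)).as_matrix().round(2))
E
```

```text
[[-0.66651755 -0.55654496  0.49599603]
 [-0.65121899  0.75851028 -0.02399981]
 [-0.36286111 -0.33899833 -0.86799306]] [-158.66666064   21.27601117 -135.6651583 ]
t 0.1 tot [ 267.8 -705.2   85.9] [  29.03  -20.36 -112.64] per row [ 10.71 -28.21   3.44] [ 1.161 -0.814 -4.506] F [-0.4 -0.1 -0.7]
cam in tool [ 7.50047220e-02  1.31816085e-04 -1.57791825e-01] [[ 0.    0.96  0.28]
 [ 1.   -0.   -0.  ]
 [ 0.    0.28 -0.96]]
```

servo_tool --pt "10.7 -28.2 3.4 1.16 -0.81 -4.51" --pt "10.7 -28.2 3.4 1.16 -0.81 -4.51" --pt "10.7 -28.2 3.4 1.16 -0.81 -4.51" --pt "10.7 -28.2 3.4 1.16 -0.81 -4.51" --pt "10.7 -28.2 3.4 1.16 -0.81 -4.51"

```text
clock: 0.52
tool_pos: [0.3289, 0.4737, 0.2432]
orientation: [-172.9, 0.1, -46.8]
force: [0.1, -0.0, 1.3]
opening: 0.0877
```

servo_tool --pt "10.7 -28.2 3.4 1.16 -0.81 -4.51" --pt "10.7 -28.2 3.4 1.16 -0.81 -4.51" --pt "10.7 -28.2 3.4 1.16 -0.81 -4.51" --pt "10.7 -28.2 3.4 1.16 -0.81 -4.51" --pt "10.7 -28.2 3.4 1.16 -0.81 -4.51"

```text
clock: 0.93
tool_pos: [0.3823, 0.3327, 0.2605]
orientation: [-166.5, 2.8, -69.3]
force: [0.2, 0.1, -0.1]
opening: 0.0878
```

servo_tool --pt "10.7 -28.2 3.4 1.16 -0.81 -4.51" --pt "10.7 -28.2 3.4 1.16 -0.81 -4.51" --pt "10.7 -28.2 3.4 1.16 -0.81 -4.51" --pt "10.7 -28.2 3.4 1.16 -0.81 -4.51" --pt "10.7 -28.2 3.4 1.16 -0.81 -4.51"

```text
clock: 1.35
tool_pos: [0.4356, 0.1917, 0.2776]
orientation: [-161.5, 7.8, -91.4]
force: [0.2, -0.3, 0.0]
opening: 0.0879
```

servo_tool --pt "10.7 -28.2 3.4 1.16 -0.81 -4.51" --pt "10.7 -28.2 3.4 1.16 -0.81 -4.51" --pt "10.7 -28.2 3.4 1.16 -0.81 -4.51" --pt "10.7 -28.2 3.4 1.16 -0.81 -4.51" --pt "10.7 -28.2 3.4 1.16 -0.81 -4.51"

```text
clock: 1.77
tool_pos: [0.489, 0.0507, 0.2947]
orientation: [-158.7, 14.4, -113.4]
force: [1.3, 0.4, 0.7]
opening: 0.0875
```

servo_tool --pt "10.7 -28.2 3.4 1.16 -0.81 -4.51" --pt "10.7 -28.2 3.4 1.16 -0.81 -4.51" --pt "10.7 -28.2 3.4 1.16 -0.81 -4.51" --pt "10.7 -28.2 3.4 1.16 -0.81 -4.51" --pt "10.7 -28.2 3.4 1.16 -0.81 -4.51"

```text
clock: 2.18
tool_pos: [0.5425, -0.0904, 0.3116]
orientation: [-158.7, 21.4, -136.0]
force: [1.0, 0.2, 0.0]
opening: 0.0878
```

servo_tool --pt "0 0 0 0 0 0" --pt "0 0 0 0 0 0"

```text
clock: 2.35
tool_pos: [0.5423, -0.0901, 0.311]
orientation: [-158.7, 21.2, -135.9]
force: [0.2, -0.1, -0.1]
opening: 0.0877
```

```bash
python3 - <<'E'
from h import *
dc=np.array([.642,-.094,.138])
move(dc+.2*n,tool_R(.75),1); print(ctrl.get_obs()['joint_pos'])
snap('wrist','w1')
z=np.load('pics/w1.npz');cv2.imwrite('pics/w1x.png',cv2.resize(cv2.imread('pics/w1.png'),(800,600)))
E
```

```text
t 2.35 tot [0.5 0.9 0.6] [-0.02 -0.08  0.26] per row [0.46 0.91 0.6 ] [-0.02  -0.077  0.258] F [ 0.2 -0.1 -0.1]
[ 17.59585724 -12.33924533 -37.3877759   16.43892304 -38.01027503
 -78.14569532]
```

View pics/w1x.png

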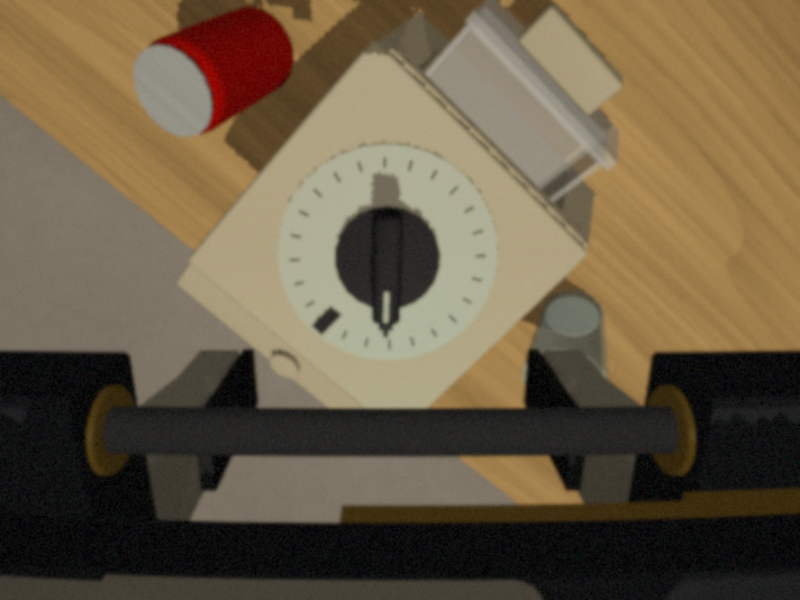

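The wrist picture shows the dial (ring centre near (388,250) in the 800-wide view), pointer tip at (387,333), and index mark at (327,320).

```bash
cat >> h.py <<'E'
def onplane(z,uv,p0,h,nn=n):
    K=np.array([[z['fx'],0,z['cx']],[0,z['fy'],z['cy']],[0,0,1]],float)
    s=cv2.undistortPoints(np.array(uv,float).reshape(-1,1,2),K,np.array([float(z['k1']),0,0,0])).reshape(-1,2)
    r=np.c_[s[:,0],-s[:,1],-np.ones(len(s))]@Rotation.from_euler('xyz',z['rotation'],degrees=True).as_matrix().T
    return z['origin']+r*((p0+h*nn-z['origin'])@nn/(r@nn))[:,None]
def dials(f,p0,dc=None):
    z=np.load('pics/'+f+'.npz'); p=z['p'].astype(int); P=cloud(z,z['d'])
    return z,p,P
E
python3 - <<'E'
from h import *
z,p,P=dials('w1',None); g=p.sum(-1)
v,u=np.mgrid[:384,:512]
rr=np.hypot(u-388*.64,v-250*.64)
# panel cream outside ring
m=(rr>74)&(rr<95)&(g>380)&(v<225)
S=P[m]
for i in range(6):
    c=S.mean(0); nn=np.linalg.svd(S-c)[2][2]; nn*=np.sign(nn[2]); S=S[abs((S-c)@nn)<.003]
print('plane',nn,c,len(S), 'yaw',np.degrees(np.arctan2(-nn[1],-nn[0])),np.degrees(np.arccos(nn[2])), 'vs old',(c-np.array([.65014804,-.09259243,.14241275]))@n)
# ring mask: pale, less yellow
b=p[...,2]-p[...,0]
print('ring col',p[115*1,int(290)],'at',p[int(175*.64),int(320*.64)],p[int(120*.64),int(330*.64)],p[int(300*.64),int(440*.64)])
M=((rr<85)&(b>-18)&(g>330)).astype(np.uint8)
cs,_=cv2.findContours(M,cv2.RETR_EXTERNAL,cv2.CHAIN_APPROX_NONE); C=max(cs,key=len)
H=onplane(z,C[:,0],c,.002,nn)
upn=F-nn*(F@nn);upn/=np.linalg.norm(upn);lf=np.cross(nn,upn)
q=np.c_[(H-c)@upn,(H-c)@lf].astype(np.float32)*1000
e=cv2.fitEllipse(q); print('ring ellipse',e)
dc=c+upn*e[0][0]/1000+lf*e[0][1]/1000; print('dial centre on panel',dc)
def ang(m,h):
    v,u=np.nonzero(m); X=onplane(z,np.c_[u,v],c,h,nn)-dc; a,b=X@upn,X@lf
    return a*1000,b*1000,np.degrees(np.arctan2(b,a))
a,b,t=ang((np.hypot(u-327*.64,v-320*.64)<13)&(g<200),.002); k=np.hypot(a,b)>45
print('mark',k.sum(),a[k].mean(),b[k].mean(),np.degrees(np.arctan2(b[k].mean(),a[k].mean())),np.hypot(a,b)[k].min(),np.hypot(a,b)[k].max())
a,b,t=ang((np.hypot(u-387*.64,v-325*.64)<10)&(g<200),.010); k=np.hypot(a,b)>44
print('ptr',k.sum(),a[k].mean(),b[k].mean(),np.degrees(np.arctan2(b[k].mean(),a[k].mean())),np.hypot(a,b)[k].max())
# bar: points by height
h=(P-c)@nn; k=(rr<60)&(h>.035)&(h<.05)&(g<250); X=P[k]-dc; qq=np.c_[X@upn,X@lf].astype(np.float32)*1000; print('bar',cv2.minAreaRect(qq),qq.mean(0))
E
```

```text
plane [-0.4883995   0.04035385  0.87168658] [ 0.63574348 -0.11592035  0.1331019 ] 2241 yaw -4.723316004307281 29.344773356150416 vs old -0.0014970124399262558
ring col [178 177 154] at [177 175 151] [176 164 133] [174 178 153]
ring ellipse ((37.991455078125, 43.56990051269531), (0.0034240910317748785, 8.585714340209961), 131.98826599121094)
dial centre on panel [ 0.67089929 -0.07359886  0.15084021]
mark 38 42.218264669628745 -22.488702707986874 -28.043205982232145 45.12728791903796 51.45224419404795<stdin>:27: RuntimeWarning: Mean of empty slice.
  ret = ret.dtype.type(ret / rcount)
Traceback (most recent call last):
ValueError: zero-size array to reduction operation maximum which has no identity
```

```bash
cat > meas.py <<'E'
from h import *
n=np.array([-.5*F[0],-.5*F[1],np.sqrt(.75)]); up=F-n*(F@n); up/=np.linalg.norm(up); left=np.cross(n,up)
def run(f,c,cx,cy,dc=None,mk=None,pt=None):
    z,p,P=dials(f,None); g=p.sum(-1); v,u=np.mgrid[:384,:512]; rr=np.hypot(u-cx,v-cy)
    bl=cv2.GaussianBlur(p.astype(np.float32),(0,0),1.5)
    M=((rr<85)&(bl[...,1]-bl[...,0]>-6)&(bl.sum(-1)>330)).astype(np.uint8)
    cs,_=cv2.findContours(M,cv2.RETR_EXTERNAL,cv2.CHAIN_APPROX_NONE); C=max(cs,key=cv2.contourArea)
    H=onplane(z,C[:,0],c,.002,n)-c; e=cv2.fitEllipse((np.c_[H@up,H@left]*1000).astype(np.float32)); print('ring',e)
    if dc is None: dc=c+(up*e[0][0]+left*e[0][1])/1000
    print('dc',dc)
    def pol(m,h):
        v,u=np.nonzero(m); X=onplane(z,np.c_[u,v],c,h,n)-dc; return X@up*1000,X@left*1000
    a,b=pol((g<260)&(rr<90),.002); r=np.hypot(a,b); t=np.degrees(np.arctan2(b,a))
    k=(r>54)&(r<72); print('dark r54-72 hist',[(int(x),int(y)) for x,y in zip(*np.histogram(t[k],np.arange(-60,75,5))[::-1]) if y])
    if mk is not None:
        k&=abs(t-mk)<8; print('mark',k.sum(),np.degrees(np.arctan2(b[k].mean(),a[k].mean())),r[k].min(),r[k].max())
    a,b=pol((g<260)&(rr<90),.010); r=np.hypot(a,b); t=np.degrees(np.arctan2(b,a))
    k=(r>41)&(r<56)
    if pt is not None:
        k&=abs(t-pt)<9; print('ptr',k.sum(),np.degrees(np.arctan2(b[k].mean(),a[k].mean())),r[k].max())
    h=(P-c)@n; k=(rr<60)&(h>.035)&(h<.052)&(g<280); X=P[k]-dc; q=np.c_[X@up,X@left].astype(np.float32)*1000
    if len(q)>20: print('bar',cv2.minAreaRect(q),q.mean(0),np.degrees(np.arctan2(*np.linalg.svd(q-q.mean(0))[2][0][::-1])), 'h',np.median(h[k]))
E
python3 - <<'E'
from meas import *
c=np.array([.64294,-.1043,.13771])
c=np.array([.63574348,-.11592035,.1331019])
run('w1',c,388*.64,250*.64,None,0,43)
z,p,P=dials('w1',None); d=P[int(150):220]; 
for uv in [(570,60),(545,30),(600,90)]: print('tab',P[int(uv[1]*.64),int(uv[0]*.64)])
E
```

```text
ring ((11.73363208770752, 24.16237449645996), (149.4894561767578, 152.11851501464844), 136.596923828125)
dc [ 0.64703203 -0.09226348  0.13896872]
dark r54-72 hist [(-10, 9), (-5, 78), (0, 34), (40, 2)]
mark 121 -1.6664852719482488 54.074393040453245 71.7111511899447
ptr 60 41.75744232206464 51.634915293287385
bar ((-0.35239601135253906, -0.9011764526367188), (70.63050842285156, 17.97272300720215), 41.238765716552734) [-3.8018863 -3.9100666] 41.14221 h 0.04346066976399002
tab [ 0.49712415 -0.08776349  0.05001132]
tab [ 0.49514104 -0.11224318  0.04875701]
tab [ 0.49690796 -0.05944696  0.04893749]
```

```bash
python3 - <<'E'
import h
from meas import *
h.n,h.up,h.left=n,up,left
dc=np.array([.64703,-.09226,.13897])+(-.2*up-.5*left)/1000
R=tool_R(np.radians(41.4))
move(dc+.065*n,R,5); move(dc+.0155*n,R,1); print(.0495*n*1000/5, 'n',n,'up',up,'left',left)
E
```

```text
t 2.4 tot [  72.1   -2.  -115.9] [ 0.79 -0.34 -1.21] per row [ 14.43  -0.39 -23.18] [ 0.159 -0.068 -0.242] F [-0.2  0.7  0.1]
t 2.4 tot [  96.9   -3.1 -158.7] [ 0.79 -0.34 -1.21] per row [  96.86   -3.14 -158.74] [ 0.795 -0.338 -1.211] F [-0.2  0.7  0.1]
[-4.94450488  0.23317693  8.5736515 ] n [-0.49944494  0.02355323  0.8660254 ] up [ 0.86506401 -0.04079538  0.5       ] left [ 4.71064507e-02  9.98889875e-01 -3.46944695e-18]
```

servo_tool --pt "14.4 -0.4 -23.2 0.16 -0.07 -0.24" --pt "14.4 -0.4 -23.2 0.16 -0.07 -0.24" --pt "14.4 -0.4 -23.2 0.16 -0.07 -0.24" --pt "14.4 -0.4 -23.2 0.16 -0.07 -0.24" --pt "14.4 -0.4 -23.2 0.16 -0.07 -0.24"

```text
clock: 2.82
tool_pos: [0.6152, -0.0887, 0.1949]
orientation: [-159.1, 22.2, -136.9]
force: [0.7, -0.2, 0.1]
opening: 0.0877
```

servo_tool --pt "5 -0.2 -8.6 0 0 0" --pt "5 -0.2 -8.6 0 0 0" --pt "5 -0.2 -8.6 0 0 0" --pt "5 -0.2 -8.6 0 0 0" --pt "5 -0.2 -8.6 0 0 0"

```text
clock: 3.23
tool_pos: [0.639, -0.0905, 0.1575]
orientation: [-159.2, 22.0, -136.9]
force: [1.0, -0.6, 1.3]
opening: 0.0878
```

servo_tool --pt "0 0 0 0 0 0" --pt "0 0 0 0 0 0"

```text
clock: 3.4
tool_pos: [0.6387, -0.0945, 0.1582]
orientation: [-159.1, 21.9, -137.2]
force: [0.2, -0.7, 0.5]
opening: 0.0877
```

```bash
python3 - <<'E'
import h
from meas import *
h.n,h.up,h.left=n,up,left
dc=np.array([.64703,-.09226,.13897])+(-.2*up-.5*left)/1000
move(dc+.0155*n,tool_R(np.radians(41.4)),1); print(ctrl.get_obs()['joint_pos'])
for t in(1,): print('1deg cw about n',-n)
E
```

```text
t 3.4 tot [ 0.4  2.1 -5.9] [ 0.09 -0.04  0.01] per row [ 0.42  2.09 -5.87] [ 0.091 -0.039  0.009] F [ 0.2 -0.7  0.5]
[   0.95999177    6.30058702  -52.73546352   61.14881963   -2.18253828
 -112.86451484]
1deg cw about n [ 0.49944494 -0.02355323 -0.8660254 ]
```

servo_tool --pt "0 0.4 -1 0 0 0" --pt "0 0.4 -1 0 0 0" --pt "0 0.4 -1 0 0 0" --pt "0 0.4 -1 0 0 0" --pt "0 0.4 -1 0 0 0"

```text
clock: 3.82
tool_pos: [0.6399, -0.0918, 0.1564]
orientation: [-159.2, 22.0, -137.1]
force: [-0.2, -0.6, -0.1]
opening: 0.088
```

```bash
python3 - <<'E'
import h
from meas import *
h.n,h.up,h.left=n,up,left
dc=np.array([.64703,-.09226,.13897])+(-.2*up-.5*left)/1000
move(dc+.0155*n,tool_R(np.radians(41.4)),1); print(ctrl.get_obs()['joint_pos'])
E
```

```text
t 3.8167 tot [-0.8 -0.6 -4.1] [-0.05 -0.15 -0.11] per row [-0.76 -0.59 -4.08] [-0.049 -0.148 -0.105] F [-0.2 -0.6 -0.1]
[   0.13417916    6.50976958  -53.01732866   63.83445659   -1.47264267
 -114.81492287]
```

servo_tool --pt "-0.1 -0.1 -0.6 0 0.5 0" --pt "-0.1 -0.1 -0.6 0 0.5 0" --pt "-0.1 -0.1 -0.6 0 0.5 0" --pt "-0.1 -0.1 -0.6 0 0.5 0" --pt "-0.1 0 -0.6 0 0 0"

```text
clock: 4.23
tool_pos: [0.6433, -0.0951, 0.1568]
orientation: [-160.1, 20.8, -137.6]
force: [0.3, -0.3, 0.4]
opening: 0.0877
```

servo_tool --pt "0 0 0 0 0 0" --pt "0 0 0 0 0 0"

```text
clock: 4.4
tool_pos: [0.642, -0.0962, 0.1559]
orientation: [-160.1, 20.7, -137.6]
force: [-0.7, 0.4, 0.1]
opening: 0.0877
```

```bash
python3 - <<'E'
import h
from meas import *
h.n,h.up,h.left=n,up,left
dc=np.array([.64703,-.09226,.13897])+(-.2*up-.5*left)/1000
move(dc+.0155*n,tool_R(np.radians(41.4)),1); print(ctrl.get_obs()['joint_pos'])
E
```

```text
t 4.4 tot [-2.9  3.8 -3.6] [ 0.24 -1.61  0.05] per row [-2.93  3.78 -3.59] [ 0.241 -1.61   0.052] F [-0.7  0.4  0.1]
[  9.37726226   7.5448253  -45.49607108  33.51230794 -10.92845192
 -92.18669516]
```

servo_tool --pt "-0.6 0.8 -0.6 0 0 0" --pt "-0.6 0.8 -0.6 0 0 0" --pt "-0.6 0.8 -0.6 0 0 0" --pt "-0.6 0.8 -0.6 0 0 0" --pt "-0.4 0.6 -0.6 0 0 0"

```text
clock: 4.82
tool_pos: [0.6392, -0.0926, 0.153]
orientation: [-160.1, 20.7, -137.6]
force: [1.0, -0.0, 0.4]
opening: 0.0875
```

servo_tool --pt "0 0 0 0 0 0" --pt "0 0 0 0 0 0"

```text
clock: 4.98
tool_pos: [0.6393, -0.0926, 0.153]
orientation: [-160.1, 20.7, -137.6]
force: [-0.3, -0.1, 0.4]
opening: 0.0878
```

```bash
python3 - <<'E'
import h
from meas import *
h.n,h.up,h.left=n,up,left
dc=np.array([.64703,-.09226,.13897])+(-.2*up-.5*left)/1000
move(dc+.0155*n,tool_R(np.radians(41.4)),1); print(ctrl.get_obs()['joint_pos'])
E
```

```text
t 4.9833 tot [-0.2  0.2 -0.7] [ 0.24 -1.61  0.07] per row [-0.23  0.21 -0.74] [ 0.24  -1.609  0.067] F [-0.3 -0.1  0.4]
[  8.91787614   7.40191019 -47.10566317  37.3958524   -9.57889521
 -95.76916031]
```

servo_tool --pt "0 0 0 0 0 0" --pt "0 0 0 0 0 0" --pt "0 0 0 0 0 0" --pt "0 0 0 0 0 0" --pt "0 0 0 0 0 0" --fingers 0

```text
clock: 5.4
tool_pos: [0.6395, -0.0924, 0.1531]
orientation: [-160.1, 20.7, -137.6]
force: [0.1, -0.0, 0.1]
opening: 0.0599
```

servo_tool --pt "0 0 0 0 0 0" --pt "0 0 0 0 0 0" --pt "0 0 0 0 0 0" --pt "0 0 0 0 0 0"

```text
clock: 5.73
tool_pos: [0.6395, -0.0925, 0.1531]
orientation: [-160.1, 20.7, -137.6]
force: [0.3, -0.2, -0.4]
opening: 0.0328
```

servo_tool --pt "0 0 0 0 0 0" --pt "0 0 0 0 0 0" --pt "0 0 0 0 0 0" --pt "0 0 0 0 0 0"

```text
clock: 6.07
tool_pos: [0.6396, -0.0926, 0.1532]
orientation: [-160.1, 20.7, -137.6]
force: [1.6, -2.5, -1.1]
opening: 0.0177
```

```bash
python3 - <<'E'
import h
from meas import *
h.n,h.up,h.left=n,up,left
dc=np.array([.64703,-.09226,.13897])+(-.2*up-.5*left)/1000
move(dc+.0155*n,tool_R(np.radians(41.4)),1); o=ctrl.get_obs();print(o['opening'],o['moment'])
print('tool z',Rotation.from_euler('xyz',o['orientation'],degrees=True).as_matrix()[:,2])
E
```

```text
t 6.0667 tot [-0.5  0.2 -0.9] [ 0.24 -1.6   0.07] per row [-0.46  0.18 -0.88] [ 0.236 -1.596  0.074] F [ 1.6 -2.5 -1.1]
0.017660010042112786 [-0.45067649  0.88816313 -0.31164901]
tool z [ 0.47509682 -0.02778394 -0.87949478]
```

servo_tool --pt "0 0 0 1.9 -0.11 -3.52" --pt "0 0 0 1.9 -0.11 -3.52" --pt "0 0 0 1.9 -0.11 -3.52" --pt "0 0 0 1.9 -0.11 -3.52" --pt "0 0 0 1.9 -0.11 -3.52"

```text
clock: 6.48
tool_pos: [0.6396, -0.0926, 0.1532]
orientation: [-168.6, 26.2, -158.8]
force: [2.0, -1.8, -0.5]
opening: 0.0179
```

servo_tool --pt "0 0 0 1.9 -0.11 -3.52" --pt "0 0 0 1.9 -0.11 -3.52" --pt "0 0 0 1.9 -0.11 -3.52" --pt "0 0 0 1.9 -0.11 -3.52" --pt "0 0 0 1.9 -0.11 -3.52"

```text
clock: 6.9
tool_pos: [0.6396, -0.0927, 0.1532]
orientation: [-179.0, 28.4, 178.7]
force: [1.9, -2.9, -0.9]
opening: 0.0179
```

```bash
python3 - <<'E'
import h
from meas import *
h.n,h.up,h.left=n,up,left
dc=np.array([.64703,-.09226,.13897])+(-.2*up-.5*left)/1000
for a in (41.4,-1.7):move(dc+.0155*n,tool_R(np.radians(a)),1)
o=ctrl.get_obs();print(o['opening'],o['moment'],o['joint_pos'])
snap('wrist','w2');cv2.imwrite('pics/w2x.png',cv2.resize(cv2.imread('pics/w2.png'),(800,600)))
E
```

```text
t 6.9 tot [-0.5  0.3 -0.9] [-19.36  -0.5   35.18] per row [-0.51  0.29 -0.88] [-19.363  -0.501  35.181] F [ 1.9 -2.9 -0.9]
t 6.9 tot [-0.5  0.3 -0.9] [ 1.65 -1.68 -2.43] per row [-0.51  0.29 -0.88] [ 1.647 -1.676 -2.434] F [ 1.9 -2.9 -0.9]
0.01791925247202448 [-0.44203648  0.81353387 -0.27197177] [   8.92067491    7.41558417  -47.06170454   37.35954118   -9.60665848
 -135.96217099]
```

View pics/w2x.png

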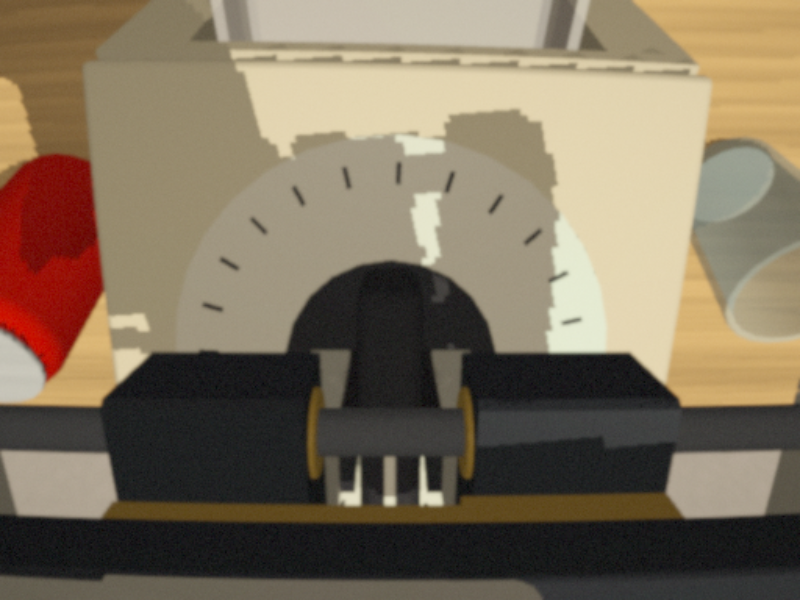

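The picture shows the bar held between the pads and turned with the tool, about 3° short of the mark.

servo_tool --pt "0 0 0 0.76 -0.04 -1.41" --pt "0 0 0 0.76 -0.04 -1.41" --pt "0 0 0 0 0 0"

```text
clock: 7.2
tool_pos: [0.6396, -0.0926, 0.1532]
orientation: [179.4, 28.4, 175.3]
force: [2.2, -3.6, -1.4]
opening: 0.0175
```

servo_tool --pt "0 0 0 0 0 0" --pt "0 0 0 0 0 0" --pt "0 0 0 0 0 0" --pt "0 0 0 0 0 0" --pt "0 0 0 0 0 0" --fingers 60

```text
clock: 7.62
tool_pos: [0.6395, -0.0923, 0.1531]
orientation: [179.4, 28.4, 175.4]
force: [-0.5, -0.3, -0.3]
opening: 0.0457
```

servo_tool --pt "-4 0.2 7 0 0 0" --pt "-4 0.2 7 0 0 0" --pt "-8 0.4 14 0 0 0" --pt "-12 0.6 21 0 0 0" --pt "-12 0.6 21 0 0 0"

```text
clock: 8.03
tool_pos: [0.5986, -0.0901, 0.2229]
orientation: [179.4, 28.3, 175.4]
force: [-0.1, -1.3, 0.8]
opening: 0.0601
```

servo_tool --pt "-15 0.6 26 0 0 0" --pt "-15 0.6 26 0 0 0" --pt "-15 0.6 26 0 0 0" --pt "0 0 0 0 0 0" --pt "0 0 0 0 0 0"

```text
clock: 8.45
tool_pos: [0.5547, -0.0882, 0.3037]
orientation: [179.3, 28.6, 175.3]
force: [-0.1, -0.1, -0.5]
opening: 0.0602
```

```bash
python3 - <<'E'
from h import *
print(ctrl.get_obs()['joint_pos'])
snap('wrist','w3');cv2.imwrite('pics/w3x.png',cv2.resize(cv2.imread('pics/w3.png'),(800,600)))
E
```

```text
[  17.10187351  -10.11036846  -35.95472076   15.61170827  -38.05120324
 -121.67640339]
```

View pics/w3x.png

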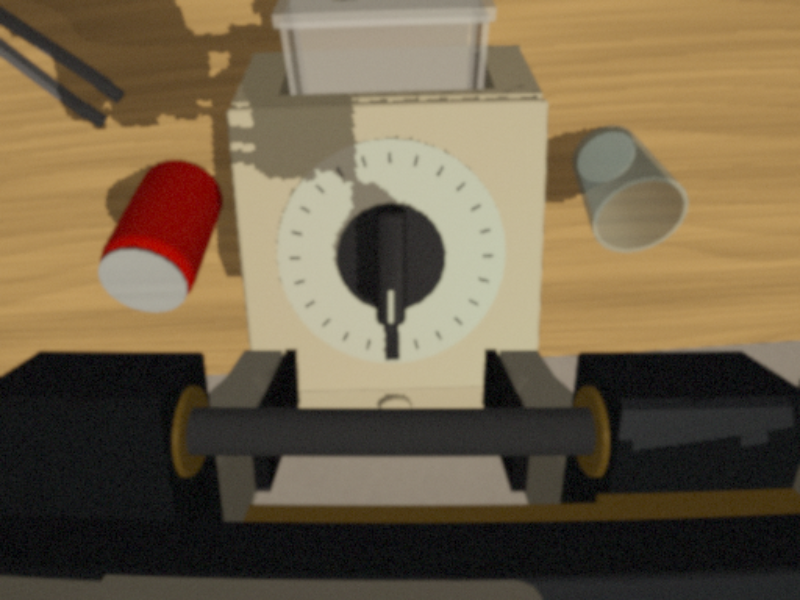

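The pointer (391,320) now meets the broad mark (392,342). I'll check the angle numerically and plan the drawer push.

```bash
python3 - <<'E'
from meas import *
c=np.array([.63574348,-.11592035,.1331019])
run('w3',c,392*.64,252*.64,None,-1.7,-1.7)
z,p,P=dials('w3',None); g=p.sum(-1);dc=np.array([.64703,-.09226,.13897])
# row-wise centroids of pointer white line, nose and mark
v,u=np.mgrid[:384,:512]
for h,a,b in ((.044,285,312),(.010,316,330),(.002,338,358)):
    for yy in range(int(a*.64),int(b*.64),3):
        s=slice(225,278); row=g[yy,s].astype(float)
        w=np.clip(row-200,0,None) if h==.044 else np.clip(330-row,0,None)
        if h==.044: w[:18]=0;w[35:]=0
        uc=225+(w*np.arange(53)).sum()/max(w.sum(),1)
        X=onplane(z,[[uc,yy]],c,h,n)[0]-dc; print(h,yy,round(uc,1),np.round([X@up*1000,X@left*1000],1))
# drawer in w1 / top
z=np.load('pics/top0.npz');P=cloud(z,z['d'])
for vv in range(204,242,2): print(vv,P[vv,279].round(3))
E
```

```text
ring ((11.6604642868042, 25.375701904296875), (137.1762237548828, 145.2963104248047), 14.138466835021973)
dc [ 0.64702589 -0.09104851  0.13893213]
dark r54-72 hist [(-10, 26), (-5, 78), (0, 15)]
mark 119 -2.7610257446113264 54.739388025480295 71.03942627292433
ptr 102 -3.2298535220004805 55.42795942776494
bar ((-1.2477951049804688, -2.2086925506591797), (17.995534896850586, 68.94304656982422), 88.67206573486328) [-4.7150884 -1.9353209] -1.8726485 h 0.04339705675295661
0.044 182 225.0 [  7.5 -23.7]
0.044 185 249.8 [11.  -0.9]
0.044 188 249.7 [13.9 -1.1]
0.044 191 249.7 [16.8 -1.2]
0.044 194 249.7 [19.7 -1.2]
0.044 197 250.2 [22.6 -0.9]
0.01 202 249.0 [38.4 -2.7]
0.01 205 249.0 [41.7 -2.8]
0.01 208 249.8 [45. -2.]
0.002 216 250.4 [56.9 -1.7]
0.002 219 250.6 [60.3 -1.7]
0.002 222 250.4 [63.8 -2. ]
0.002 225 250.5 [67.3 -2. ]
0.002 228 250.6 [70.8 -2. ]
204 [ 0.575 -0.088  0.097]
206 [ 0.57  -0.088  0.093]
208 [ 0.565 -0.088  0.091]
210 [ 0.562 -0.092  0.012]
212 [ 0.556 -0.092  0.015]
214 [ 0.55  -0.092  0.014]
216 [ 0.544 -0.091  0.014]
218 [ 0.539 -0.091  0.012]
220 [ 0.533 -0.091  0.011]
222 [ 0.527 -0.088  0.065]
224 [ 0.521 -0.088  0.074]
226 [ 0.516 -0.088  0.073]
228 [ 0.51  -0.089  0.055]
230 [ 0.504 -0.089  0.052]
232 [ 0.499 -0.089  0.05 ]
234 [ 0.493 -0.088  0.05 ]
236 [ 0.487 -0.088  0.05 ]
238 [ 0.48  -0.091 -0.002]
240 [ 0.474 -0.091 -0.001]
```

```bash
python3 - <<'E'
from meas import *
Z=np.array([0,0,1.]);L=np.radians(15)
x=-(np.cos(L)*F+np.sin(L)*Z); zt=np.sin(L)*F-np.cos(L)*Z
R=np.stack([x,np.cross(zt,x),zt],1)
move(np.array([.445,-.0825,.13]),R,10); move(np.array([.445,-.0825,.04]),R,1)
E
```

```text
t 8.5 tot [-109.4    5.9 -171.8] [ 0.23 13.5   1.7 ] per row [-10.94   0.59 -17.18] [0.023 1.35  0.17 ] F [-0.1 -0.1 -0.4]
t 8.5 tot [-109.4    5.9 -261.8] [ 0.23 13.5   1.7 ] per row [-109.35    5.91 -261.84] [ 0.234 13.502  1.696] F [-0.1 -0.1 -0.4]
```

servo_tool --pt "-10.9 0.6 -17.2 0.02 1.35 0.17" --pt "-10.9 0.6 -17.2 0.02 1.35 0.17" --pt "-10.9 0.6 -17.2 0.02 1.35 0.17" --pt "-10.9 0.6 -17.2 0.02 1.35 0.17" --pt "-10.9 0.6 -17.2 0.02 1.35 0.17" --fingers 0

```text
clock: 8.92
tool_pos: [0.4982, -0.0859, 0.2122]
orientation: [179.9, 21.4, 176.4]
force: [0.9, 0.1, 0.0]
opening: 0.032
```

servo_tool --pt "-10.9 0.6 -17.2 0.02 1.35 0.17" --pt "-10.9 0.6 -17.2 0.02 1.35 0.17" --pt "-10.9 0.6 -17.2 0.02 1.35 0.17" --pt "-10.9 0.6 -17.2 0.02 1.35 0.17" --pt "-10.9 0.6 -17.2 0.02 1.35 0.17"

```text
clock: 9.33
tool_pos: [0.4444, -0.0826, 0.1275]
orientation: [-179.9, 14.8, 177.3]
force: [-0.7, 0.9, -0.6]
opening: 0.0019
```

servo_tool --pt "0 0 -18 0 0 0" --pt "0 0 -18 0 0 0" --pt "0 0 -18 0 0 0" --pt "0 0 0 0 0 0" --pt "0 0 0 0 0 0"

```text
clock: 9.75
tool_pos: [0.4442, -0.0831, 0.0738]
orientation: [-179.8, 14.7, 177.3]
force: [-0.1, 0.3, 0.6]
opening: 0.0002
```

```bash
python3 - <<'E'
from h import *
o=ctrl.get_obs();print(o['tool_pos'],o['orientation'],o['joint_pos'],o['opening'])
E
```

```text
[ 0.44415329 -0.08312336  0.07384254] [-179.8173374    14.68893719  177.3477023 ] [  18.52974496    0.93112843  -56.28025633   16.17928861  -19.84554931
 -125.81899116] 0.00018381910945770958
```

servo_tool --pt "3 0 -8 0 0 0" --pt "3 0 -8 0 0 0" --pt "3 0 -8 0 0 0" --pt "2 0 -8 0 0 0" --pt "0 0 0 0 0 0"

```text
clock: 10.17
tool_pos: [0.4589, -0.0838, 0.0453]
orientation: [179.9, 14.6, 177.3]
force: [0.7, -0.9, -0.1]
opening: 0.0002
```

```bash
python3 - <<'E'
from h import *
o=ctrl.get_obs();print(o['tool_pos'],o['orientation'],o['joint_pos'],o['opening'])
E
```

```text
[ 0.45886341 -0.08376602  0.04526929] [179.88579497  14.63104945 177.32005665] [  16.35039175    5.80360433  -58.11815901   20.94284776  -13.01196254
 -128.90283624] 0.0002364045644867891
```

servo_tool --pt "0 0 0 0 1.5 0" --pt "0 0 0 0 1.5 0" --pt "0 0 0 0 1.5 0" --pt "0 0 0 0 1.5 0" --pt "0 0 0 0 0 0"

```text
clock: 10.58
tool_pos: [0.4603, -0.0828, 0.0466]
orientation: [-179.9, 8.7, 177.4]
force: [0.9, 0.6, 0.1]
opening: 0.0004
```

```bash
python3 - <<'E'
from h import *
o=ctrl.get_obs();print(o['tool_pos'],o['orientation'],o['joint_pos'],o['opening'])
E
```

```text
[ 0.46028679 -0.08279361  0.0465996 ] [-179.90702418    8.7236921   177.38930527] [  16.45086762    8.4636418   -47.93943364    6.80435644  -25.53204381
 -115.00344892] 0.0004106657752101555
```

servo_tool --pt "0 0 -3 0 0 0" --pt "0 0 -3.5 0 0 0" --pt "5 -0.2 0 0 0 0" --pt "5 -0.2 0 0 0 0" --pt "3 -0.1 0 0 0 0"

```text
clock: 11.0
tool_pos: [0.4718, -0.0842, 0.0389]
orientation: [-179.8, 8.7, 177.4]
force: [0.4, -1.3, 0.5]
opening: 0.0003
```

servo_tool --pt "4 -0.2 0 0 0 0" --pt "4 -0.2 0 0 0 0" --pt "4 -0.2 0 0 0 0" --pt "4 -0.2 0 0 0 0" --pt "4 -0.2 0 0 0 0"

```text
clock: 11.42
tool_pos: [0.4914, -0.0852, 0.0388]
orientation: [-179.8, 8.6, 177.4]
force: [-1.6, 1.2, 2.0]
opening: 0.0003
```

```bash
python3 - <<'E'
from h import *
o=ctrl.get_obs();print(o['tool_pos'],o['orientation'],o['joint_pos'],o['force'])
E
```

```text
[ 0.49138258 -0.08524137  0.0388069 ] [-179.83644713    8.62994737  177.36757043] [  14.89973444   12.01911747  -44.44886317    6.39487651  -25.48476519
 -113.12499503] [-1.64007484  1.15253165  1.96752742]
```

servo_tool --pt "3 -0.1 0 0 0 0" --pt "3 -0.2 0 0 0 0" --pt "3 -0.1 0 0 0 0" --pt "3 -0.2 0 0 0 0" --pt "3 -0.1 0 0 0 0"

```text
clock: 11.83
tool_pos: [0.5063, -0.0859, 0.0388]
orientation: [-179.8, 8.6, 177.4]
force: [-1.2, -0.4, 0.4]
opening: 0.0005
```

servo_tool --pt "2 -0.1 0 0 0 0" --pt "2 -0.1 0 0 0 0" --pt "2 -0.1 0 0 0 0"

```text
clock: 12.08
tool_pos: [0.5122, -0.0862, 0.0388]
orientation: [-179.8, 8.6, 177.4]
force: [-1.2, -0.8, 0.3]
opening: 0.0011
```

servo_tool --pt "2 -0.1 0 0 0 0" --pt "2 -0.1 0 0 0 0" --pt "2 -0.1 0 0 0 0"

```text
clock: 12.33
tool_pos: [0.5149, -0.0869, 0.038]
orientation: [-179.8, 8.3, 177.3]
force: [-18.2, 8.4, 13.7]
opening: 0.0002
```

servo_tool --pt "-3 0.1 0 0 0 0" --pt "-8 0.4 0 0 0 0" --pt "-12 0.6 5 0 0 0" --pt "-12 0.6 15 0 0 0" --pt "-5 0 25 0 0 0"

```text
clock: 12.75
tool_pos: [0.475, -0.0852, 0.0822]
orientation: [-179.8, 8.4, 177.3]
force: [0.7, 1.0, -1.2]
opening: 0.0007
```

servo_tool --pt "0 0 35 0 0 0" --pt "0 0 35 0 0 0" --pt "0 0 35 0 0 0" --pt "0 0 35 0 0 0" --pt "0 0 35 0 0 0"

```text
clock: 13.17
tool_pos: [0.4779, -0.0847, 0.2613]
orientation: [-179.9, 8.8, 177.4]
force: [1.7, 0.2, -0.2]
opening: 0.0004
```

servo_tool --pt "0 0 10 0 0 0" --pt "0 0 0 0 0 0" --pt "0 0 0 0 0 0"

```text
clock: 13.42
tool_pos: [0.4783, -0.0846, 0.2694]
orientation: [-179.9, 8.8, 177.4]
force: [-0.6, 0.6, -1.3]
opening: 0.0002
```

```bash
python3 - <<'E'
from h import *
for nme,f in(('wrist','w4'),('top','t4'),('scene','s4')): snap(nme,f)
ims=[cv2.resize(cv2.imread('pics/w4.png'),(400,300)),cv2.resize(cv2.imread('pics/t4.png')[110:254,190:382],(400,300),interpolation=cv2.INTER_CUBIC),
cv2.resize(cv2.imread('pics/s4.png')[110:260,140:340],(400,300),interpolation=cv2.INTER_CUBIC),cv2.resize(cv2.imread('pics/scene0.png')[110:260,140:340],(400,300),interpolation=cv2.INTER_CUBIC)]
cv2.imwrite('pics/m4.png',np.vstack([np.hstack(ims[:2]),np.hstack(ims[2:])]))
E
```

```text
(no output)
```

View pics/m4.png

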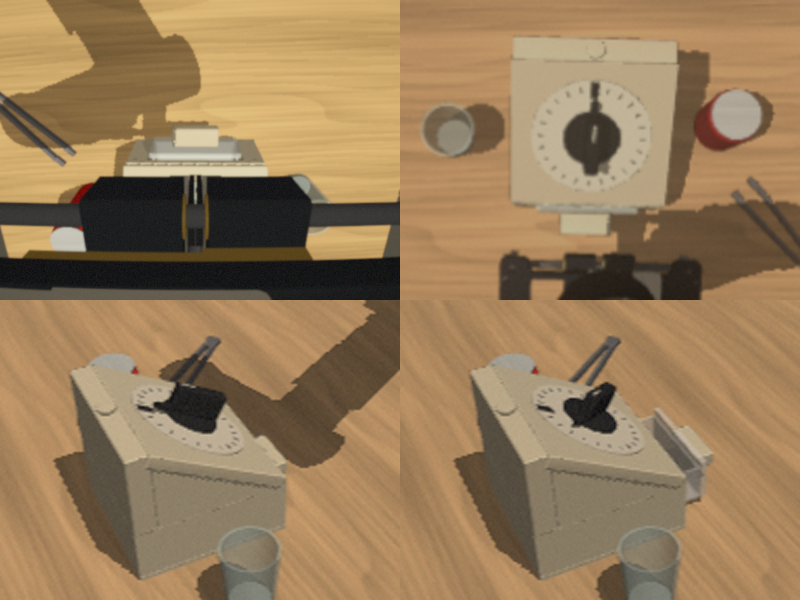

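```bash
python3 - <<'E'
from h import *
for f in('w4','t4','w1','top0'):
    z=np.load(f'pics/{f}.npz');P=cloud(z,z['d'])
    m=np.ones(P.shape[:2],bool)
    X=P[m]; s=(X-np.array([.647,-.092,0]))@F; l=(X-np.array([.647,-.092,0]))@np.cross([0,0,1],F)
    print(f,'depth profile feeder-x (mm from dial centre) : median z, per lateral 0 / 50')
    for lo,hi in((-15,15),(45,60)):
        k=(l>lo/1000)&(l<hi/1000)&(X[:,2]<.15)
        print([(b,round(float(np.median(X[k&(abs(s*1000-b)<1.5)][:,2])*1000))) for b in range(-170,-66,3) if (k&(abs(s*1000-b)<1.5)).sum()>2])
a=cv2.imread('pics/w4.png')[140:235,130:370]
cv2.imwrite('pics/w4z.png',cv2.resize(a,(800,317),interpolation=cv2.INTER_CUBIC))
E
```

```text
w4 depth profile feeder-x (mm from dial centre) : median z, per lateral 0 / 50
[(-170, -1), (-167, 0), (-164, -1), (-161, -1), (-158, -1), (-155, -1), (-152, 0), (-149, -1), (-146, -1), (-143, 0), (-140, 0), (-137, -1), (-134, -1), (-131, 0), (-128, -1), (-125, 35), (-122, 46), (-119, 49), (-116, 49), (-113, 48), (-110, 49), (-107, 49), (-104, 49), (-101, 49), (-98, 50), (-95, 55), (-92, 64), (-89, 68), (-86, 79), (-83, 89), (-80, 93), (-77, 95), (-74, 96), (-71, 98), (-68, 100)]
[(-170, 0), (-167, 0), (-164, -1), (-161, -1), (-158, -1), (-155, -1), (-152, -1), (-149, -1), (-146, -1), (-143, 0), (-140, -1), (-137, 0), (-134, 0), (-131, 0), (-128, 0), (-125, 0), (-122, 0), (-119, 0), (-116, 0), (-113, 0), (-110, -1), (-107, -1), (-104, 0), (-101, 0), (-98, 0), (-95, 35), (-92, 42), (-89, 69), (-86, 78), (-83, 89), (-80, 93), (-77, 94), (-74, 96)]
t4 depth profile feeder-x (mm from dial centre) : median z, per lateral 0 / 50
[(-146, 1), (-143, 1), (-140, 0), (-137, 3), (-134, 1), (-131, 1), (-128, 1), (-125, 1), (-122, 2), (-119, 51), (-116, 52), (-113, 50), (-110, 51), (-107, 50), (-1
[... 1499 characters left out ...]
(-143, 50), (-140, 52), (-137, 51), (-134, 50), (-131, 69), (-128, 70), (-125, 70), (-122, 61), (-119, 60), (-116, 14), (-113, 13), (-110, 12), (-107, 12), (-104, 12), (-101, 14), (-98, 14), (-95, 13), (-92, 13), (-89, 12), (-86, 12), (-83, 90), (-80, 95), (-77, 95), (-74, 97), (-71, 97), (-68, 101)]
[(-170, 1), (-167, 1), (-164, 1), (-161, 2), (-158, 3), (-155, 2), (-152, 0), (-149, 2), (-146, 3), (-143, 1), (-140, 0), (-137, -1), (-134, 2), (-131, 71), (-128, 71), (-125, 69), (-122, 60), (-119, 11), (-116, 15), (-113, 12), (-110, 14), (-107, 11), (-104, 12), (-101, 13), (-98, 12), (-95, 13), (-92, 13), (-89, 14), (-86, 15), (-83, 50), (-80, 95), (-77, 95), (-74, 96), (-71, 97), (-68, 100)]
```

View pics/w4z.png

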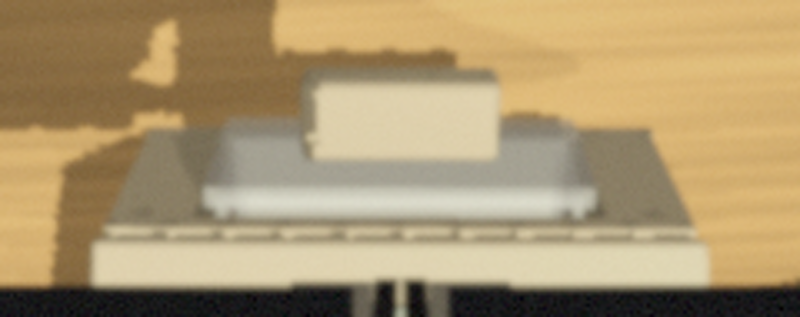

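The drawer plate now lies flat against the feeder's front: it spans -92 to -85 mm, and the front is at about -85. The pointer is still on the mark and the arm is clear, so I'm handing the job in.

```bash
python3 -c "
from plant import ctrl
print(ctrl.close_job(), ctrl.get_obs()['clock'])"
```

```text
the job is handed in; nothing more can be done
the job is handed in; nothing more can be done
```

I broke the dial loose, turned it clockwise about 43° onto the broad index mark and let go of it. Then I pushed the drawer home with closed fingertips until it stopped, backed the arm clear and handed in at about 13.6 s.

- **Dial:** after letting go, the wrist picture put the bar at -1.9° and the mark at -1.7° to -2.8°, depending on the method. The nose alone read -3.2°. The disagreement is about 1° at most, against a mark about 10.8° wide. I rechecked it only by eye after the drawer push, and it still looked aligned.
- **Drawer:** it moved about 41 mm. Wrist force rose from about 1 N to about 24 N in total at the stop, 18 N of it along the push. Afterwards the depth readings showed the front plate against the feeder's front, good to about 2 mm.
- **Other objects:** the canister, cup and tong look unmoved in the last pictures.
- **Joint limits:** the wrist came near a singular pose at the dial. One arm joint came within 0.2° of its limit before the drawer push. I re-posed both times, and no reading passed a limit.

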